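Line up the shoe lasts by size on the row board

ROBOT

A 6-joint arm with a two-finger parallel gripper is mounted at the origin on the work surface. World frame = base frame: x ahead of the robot, y to its left, z up, the work surface at z = 0. Lengths are in m, angles in degrees, forces in N, time in s.
With the tool pointing down it reaches from about 0.3 to 1 m from the base axis. Payload 5.1 kg.
Tool frame: the origin (TCP) lies at the very end of the fingers, on their centre line; the grasp point (between the pads) lies 19 mm behind it; z points along the fingers, y is the direction in which the jaws open and shut (so a half turn about z gives the same grasp; the last joint's range is limited). The gripper opens to 95 mm and grips with 3 to 60 N. Pads are 20 mm wide; open, the fingers measure 119 mm over their backs; the gripper's body (75 mm by 180 mm) begins 59 mm behind the grasp point.
Start: joints at [-76.868, 7.093, 94.555, -0, 78.352, -4.733], TCP at [0.199, -0.619, 0.215] pointing down, gripper open.
Joint ranges: [-149.61, 149.61], [-58.7, 133.49], [1.44, 155.28], [-77.14, 257.14], [18.33, 153.61], [-166.67, 166.67]. Speed limits (degrees/s): [147.25, 147.25, 180, 180, 180, 180].

INTERFACE

Orientations are given as a 3x3 rotation matrix whose columns are the frame's x, y, z axes.
In Python, from rig import monitor, read_camera, r gives the robot as it stands.
- The arm moves only by the tool arm_command, never from a script. Its argument "series" is a list that holds one entry, the list of rows, each a list of 7 numbers: the shift along the world's x, y, z in units of 25 mm (1.0 is 25 mm), then the turn, a rotation vector about the world's x, y, z in units of 5 degrees (1.0 is 5 degrees), then the closure, from 0 (fully open) to 1 (shut). In form: [[[x, y, z, wx, wy, wz, gripper], ...]]. A call has 1 to 10 rows; each row shifts and turns the commanded pose from where the row before left it; what a row does not reach is not made up. A row lasts 1/12 s, in which the tool goes at most 41.7 mm and 7.16 degrees, less where a joint would pass 70% of its speed; a pose out of reach is approached as far as the arm can. A call is refused whole if a number of a shift passes 1 or a number of a turn 1, either way. A call with a gripper value outside its range is refused whole. The fingers move at their own pace and stop on an object; the grip force is fixed at half the most. Time passes only in rows, so rows that do not move let the fingers close. It gives the time, the measured TCP pose, the force and the opening at its end, in the units of the state.
- monitor.sense(): the state, without advancing time (a new reading comes with each control period).
- read_camera(name): name is "side" or "top"; returns a dict with "color" (420x560x3 uint8, blue, green, red), "z_map" (420x560 float32, m along the optical axis (not along the pixel's ray), 0 where there is no reading), "fx", "fy", "cx", "cy" (pixels), "dist" ([k1, k2, p1, p2, k3] as OpenCV has them; the pictures are not rectified), "cam_to_world" (4x4, takes a point from camera to world coordinates). Camera axes: x right, y up, looking along -z (the intrinsics and any distortion apply to the point x, -y, -z); pixel columns grow to the right and rows downward; lengths in m; the calibration is good to about 2 mm. A picture is of the moment at which its call begins.
- r.finish_job(): hands the job in, once; it reports no verdict.
The state is a dict: "time": time; "qpos": joint angles; "joint_velocities": joint speeds; "joint_efforts": joint torques, N m; "position": TCP position; "tcp_rot": TCP orientation; "contact_force": force on the tool from outside, world axes, zero at the start; "ft_torque": the same for the moment, N m; "opening": finger opening in m.
Only numpy, scipy, OpenCV 4.12 (cv2) and the standard library are available. Lean on these libraries where they do the work, as an engineer would, in place of code of your own. Each camera call takes 0.05 s, during which the arm holds its last target. There are 200 camera calls.

TASK

Line up the four wooden shoe lasts on the grey board in order of size, one standing on each cork mark, the smallest on the mark next to the brass post and the largest at the far end of the row. Each stands upright with its ankle block centred over its mark, heel towards the board's lipped edge and toe pointing straight across towards the plain edge. Leave them standing still, released.

Things in the scene. Friction and masses are not known exactly. Their poses are not given: they have to be found in the camera images.
- last1: Smallest of four wooden shoe lasts (solid foot shapes, flat sole): 96 mm long, 40 wide at the ball, 56 high, about 70 g. Origin on the sole under the ankle block, 35 mm ahead of the heel end; +x to the toe, z up. The ankle block, the tall flat-topped part to grip across y, is 23 mm thick, upright-sided over the upper half of the height, from 23 mm behind the origin to 13 ahead.
- last2: Second smallest of four wooden shoe lasts (solid foot shapes, flat sole): 114 mm long, 46 wide at the ball, 62 high, about 100 g. Origin on the sole under the ankle block, 41 mm ahead of the heel end; +x to the toe, z up. The ankle block, the tall flat-topped part to grip across y, is 26 mm thick, upright-sided over the upper half of the height, from 27 mm behind the origin to 16 ahead.
- last3: Second largest of four wooden shoe lasts (solid foot shapes, flat sole): 132 mm long, 52 wide at the ball, 68 high, about 150 g. Origin on the sole under the ankle block, 48 mm ahead of the heel end; +x to the toe, z up. The ankle block, the tall flat-topped part to grip across y, is 30 mm thick, upright-sided over the upper half of the height, from 32 mm behind the origin to 18 ahead.
- last4: Largest of four wooden shoe lasts (solid foot shapes, flat sole): 150 mm long, 58 wide at the ball, 74 high, about 200 g. Origin on the sole under the ankle block, 54 mm ahead of the heel end; +x to the toe, z up. The ankle block, the tall flat-topped part to grip across y, is 33 mm thick, upright-sided over the upper half of the height, from 36 mm behind the origin to 21 ahead.
- mark1: Cork disc, 34 mm across, flush in the top of the board: number 1 of the row of four, counted from the board's +y end. Origin at its centre on the board's top; +x (as the board's) points to the toe edge. Neighbouring marks are about 94 mm apart.
- mark2: Cork disc, 34 mm across, flush in the top of the board: number 2 of the row of four, counted from the board's +y end. Origin at its centre on the board's top; +x (as the board's) points to the toe edge. Neighbouring marks are about 94 mm apart.
- mark3: Cork disc, 34 mm across, flush in the top of the board: number 3 of the row of four, counted from the board's +y end. Origin at its centre on the board's top; +x (as the board's) points to the toe edge. Neighbouring marks are about 94 mm apart.
- mark4: Cork disc, 34 mm across, flush in the top of the board: number 4 of the row of four, counted from the board's +y end. Origin at its centre on the board's top; +x (as the board's) points to the toe edge. Neighbouring marks are about 94 mm apart.
- board: Fixed grey-painted board, 200 mm deep (x), 450 long (y), 18 thick. Origin on its underside at the middle of the plain long edge (toe edge); +x points outwards over that edge. A white lip, 10 mm wide, stands 12 mm above the top along the other long edge (heel edge). The marks lie about 110 mm behind the toe edge.
- post: Fixed brass post with a ball top, 52 mm high, foot 22 mm wide, on the board beyond one end of the row, about 68 mm from the end mark. Origin at the centre of its foot, on the board's top. It shows which end is for the smallest last. (At the other end is a flat black rubber button, 8 mm high.)
There are look-alikes about, which are no part of the job. What is shaped like the last3 but blue or turquoise is not meant.

How it is judged (in metres and radians):
At the end, for the whole second after the job is handed in: From the post outwards the lasts stand smallest to largest, one per mark: origin within 15 mm of the mark, length within 15 degrees of straight across the board, toe to the plain edge, upright within 0.1 rad, sole on the board within 4 mm, at rest and released (((horizontal distance between post and mark1 below 0.12 m and horizontal distance between last1 and mark1 below 0.015 m and angle between the x axis of last1 and the x axis of mark1, either way round below 0.26 rad and horizontal distance between last2 and mark2 below 0.015 m and angle between the x axis of last2 and the x axis of mark2, either way round below 0.26 rad and horizontal distance between last3 and mark3 below 0.015 m and angle between the x axis of last3 and the x axis of mark3, either way round below 0.26 rad and horizontal distance between last4 and mark4 below 0.015 m and angle between the x axis of last4 and the x axis of mark4, either way round below 0.26 rad) or (horizontal distance between post and mark4 below 0.12 m and horizontal distance between last1 and mark4 below 0.015 m and angle between the x axis of last1 and the x axis of mark4, either way round below 0.26 rad and horizontal distance between last2 and mark3 below 0.015 m and angle between the x axis of last2 and the x axis of mark3, either way round below 0.26 rad and horizontal distance between last3 and mark2 below 0.015 m and angle between the x axis of last3 and the x axis of mark2, either way round below 0.26 rad and horizontal distance between last4 and mark1 below 0.015 m and angle between the x axis of last4 and the x axis of mark1, either way round below 0.26 rad)) and x of board in the frame of last1 above 0.03 m and angle between each of last1, last2, last3, last4's own z axis and vertical below 0.1 rad and z of last1 in the frame of board between 0.014 and 0.023 m and linear speed of each of last1, last2, last3, last4 below 0.02 m/s and angular speed of each of last1, last2, last3, last4 below 0.2 rad/s and contact force between the fingers and last1 below 0.1 N and x of board in the frame of last2 above 0.03 m and z of last2 in the frame of board between 0.014 and 0.023 m and contact force between the fingers and last2 below 0.1 N and x of board in the frame of last3 above 0.03 m and z of last3 in the frame of board between 0.014 and 0.023 m and contact force between the fingers and last3 below 0.1 N and x of board in the frame of last4 above 0.03 m and z of last4 in the frame of board between 0.014 and 0.023 m and contact force between the fingers and last4 below 0.1 N); the robot touches nothing.
It also fails if it takes over 112 s, if anything falls off the work surface, if the arm or the gripper's body presses on something with over 40 N, if the wrist force passes 120 N, or if a joint passes its speed limit or range.

## Working session

There is one attempt and no reset: what is moved stays moved. The work goes in short steps, Python scripts to look and compute and a tool call to move; the robot and the scene stay as the last step left them, time stands still between calls to the robot, and variables do not carry over. Pictures are saved under pics/ and viewed, about 12 in all and at most 16, crops included, and the job is handed in when it is done.

Besides the shell and the picture viewer there is one more tool, called after "Call:" as name(argument=value, ...), one argument or row to a line, values as JSON. arm_command: Moves the arm, as the interface text tells. Its arguments: {"type":"object","properties":{"series":{"type":"array","items":{"type":"array","items":{"type":"array","items":{"type":"number"}}}}},"required":["series"]}

```bash
ls; mkdir -p pics
cat > h.py <<'E'
import numpy as np, cv2
from rig import monitor, read_camera, r
def pts(d):
    h,w=d["z_map"].shape
    v,u=np.mgrid[0:h,0:w]
    K=np.array([[d["fx"],0,d["cx"]],[0,d["fy"],d["cy"]],[0,0,1.]])
    n=cv2.undistortPoints(np.stack([u,v],-1).reshape(-1,1,2).astype(float),K,np.array(d["dist"],float)).reshape(h,w,2)
    z=d["z_map"].astype(float)
    P=np.stack([n[...,0]*z,-n[...,1]*z,-z,np.ones_like(z)],-1)@np.array(d["cam_to_world"]).T
    P=P[...,:3]; P[z==0]=np.nan
    return P
E
python3 - <<'E'
from h import *
for c in ["top","side"]:
    d=read_camera(c); cv2.imwrite(f"pics/{c}0.png",d["color"]); np.save(f"{c}0.npy",pts(d)); print(c,np.round(d["cam_to_world"],3).tolist(),d["fx"])
s=monitor.sense(); print(s["time"],s["position"],s["tcp_rot"],s["opening"])
E
```

```text
pics
top [[-0.029, 0.981, -0.194, 0.239], [-1.0, -0.027, 0.009, 0.078], [0.004, 0.194, 0.981, 1.492], [0.0, 0.0, 0.0, 1.0]] 536.6926203997766
side [[0.937, 0.216, -0.275, 0.032], [-0.349, 0.623, -0.7, -1.111], [0.02, 0.752, 0.659, 1.167], [0.0, 0.0, 0.0, 1.0]] 508.7669278171062
0.1 [ 0.19926223 -0.61809967  0.21352444] [[ 9.51786752e-01  3.06760201e-01 -3.98101435e-04]
 [ 3.06760411e-01 -9.51785073e-01  1.79589036e-03]
 [ 1.72000686e-04 -1.83142642e-03 -9.99998308e-01]] 0.09533008443923366
```

View pics/top0.png

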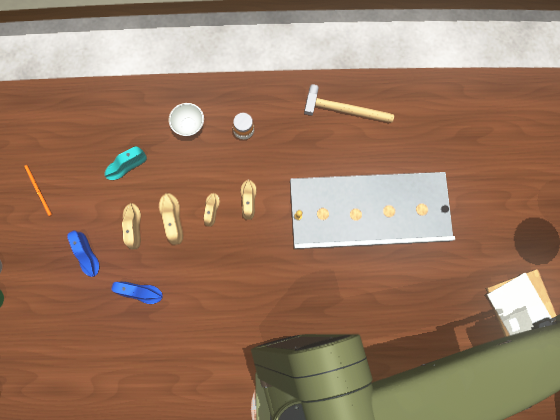

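View pics/side0.png

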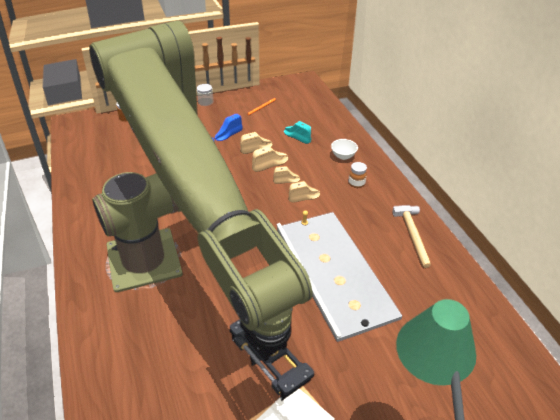

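Run:
```python
from h import *
a=cv2.imread("pics/top0.png"); 
c=cv2.resize(a[165:265,100:300],None,fx=4,fy=4,interpolation=cv2.INTER_CUBIC)
cv2.imwrite("pics/crop1.png",c)
def wood(im): 
    g=cv2.cvtColor(im,cv2.COLOR_BGR2HSV); return (g[...,0]>10)&(g[...,0]<28)&(g[...,2]>140)&(g[...,1]>50)
P=np.load("top0.npy"); m=wood(a)&(P[...,2]<.12)&(P[...,2]>.004)
n,L,S,C=cv2.connectedComponentsWithStats(m.astype(np.uint8))
for i in range(1,n):
    if S[i,4]<25: continue
    q=P[L==i]; (cc,wh,an)=cv2.minAreaRect(q[:,:2].astype(np.float32)*1000)
    print("px",C[i].round(),S[i,4],"rect",np.round(cc),np.round(wh),round(an),"zmax",np.percentile(q[:,2],[5,50,95,99]).round(3))
    if S[i,4]>150:
        z=q[:,2]; t=q[z>np.percentile(z,98)-.012]; u=np.linalg.svd(q[:,:2]-q[:,:2].mean(0),full_matrices=False)[2][0]
        print("   top",t.mean(0).round(4),"axis",u.round(3))
```

```text
px [355. 109.] 668 rect [ 837. -209.] [234.  36.] 75 zmax [0.012 0.022 0.029 0.031]
   top [ 0.8309 -0.2104  0.0233] axis [-0.248 -0.969]
px [ 38. 191.] 157 rect [617. 718.] [168.  14.] 27 zmax [0.004 0.007 0.012 0.014]
   top [0.6166 0.7178 0.0077] axis [-0.878 -0.478]
px [248. 198.] 412 rect [574. 108.] [110.  44.] 5 zmax [0.006 0.049 0.064 0.065]
   top [0.5498 0.1103 0.0596] axis [-1.    -0.001]
px [170. 218.] 716 rect [525. 325.] [143.  57.] 19 zmax [0.007 0.055 0.075 0.078]
   top [0.494  0.3221 0.0712] axis [-0.975 -0.224]
px [210. 209.] 288 rect [546. 212.] [37. 91.] 85 zmax [0.007 0.045 0.058 0.06 ]
   top [0.5281 0.219  0.0538] axis [-0.986  0.169]
px [130. 225.] 527 rect [506. 443.] [ 54. 127.] 90 zmax [0.006 0.053 0.07  0.073]
   top [0.4792 0.4357 0.066 ] axis [-0.998 -0.068]
px [389. 211.] 112 rect [ 527. -287.] [33. 33.] 13 zmax [0.012 0.018 0.023 0.025]
px [422. 209.] 110 rect [ 529. -382.] [32. 34.] 43 zmax [0.012 0.017 0.023 0.024]
px [322. 214.] 114 rect [525. -99.] [32. 33.] 90 zmax [0.011 0.017 0.022 0.023]
px [356. 214.] 110 rect [ 521. -192.] [31. 31.] 87 zmax [0.011 0.017 0.022 0.024]
px [298. 215.] 62 rect [523. -27.] [27. 20.] 4 zmax [0.018 0.059 0.069 0.07 ]
px [541. 290.] 441 rect [ 283. -715.] [149.  42.] 28 zmax [0.006 0.011 0.017 0.019]
   top [ 0.2875 -0.7078  0.012 ] axis [-0.925 -0.38 ]
px [498. 285.] 93 rect [ 313. -592.] [15. 87.] 23 zmax [0.005 0.011 0.017 0.019]
px [505. 329.] 43 rect [ 188. -587.] [45. 12.] 28 zmax [0.006 0.011 0.018 0.019]
```

View pics/crop1.png

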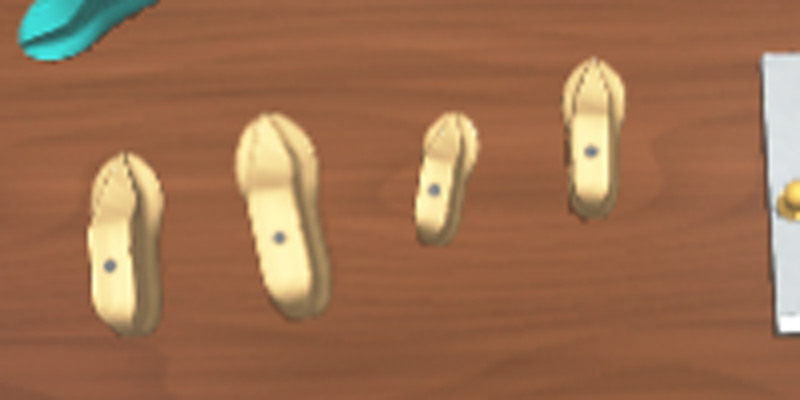

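```bash
cat >> h.py <<'E'
def ray(d,uv,z):
    K=np.array([[d["fx"],0,d["cx"]],[0,d["fy"],d["cy"]],[0,0,1.]])
    n=cv2.undistortPoints(np.array(uv,float).reshape(-1,1,2),K,np.array(d["dist"],float)).reshape(-1,2)
    M=np.array(d["cam_to_world"]); w=np.c_[n[:,0],-n[:,1],-np.ones(len(n))]@M[:3,:3].T
    return M[:3,3]+w*((z-M[2,3])/w[:,2])[:,None]
E
python3 - <<'E'
from h import *
d=read_camera("top"); a=d["color"]; g=cv2.cvtColor(a,cv2.COLOR_BGR2HSV); H,S,V=[g[...,i].astype(int) for i in range(3)]
m=((H>10)&(H<28)&(S>50)&(V>140)).astype(np.uint8)
n,L,St,C=cv2.connectedComponentsWithStats(m)
mk=sorted([C[i] for i in range(1,n) if 80<St[i,4]<140 and 300<C[i][0]<440 and C[i][1]>195],key=lambda c:c[0])
mw=ray(d,mk,.018); print("marks",mw.round(4).tolist()); 
print("row yaw",np.degrees(np.arctan2(mw[0,0]-mw[-1,0],mw[0,1]-mw[-1,1])), np.diff(mw[:,1]))
gr=((S<60)&(V>120)).astype(np.uint8); gr[:165]=0;gr[260:]=0;gr[:,:280]=0;gr[:,460:]=0
cn=max(cv2.findContours(gr,0,2)[0],key=cv2.contourArea); hull=cv2.approxPolyDP(cn,6,True).reshape(-1,2); print(hull.tolist(),ray(d,hull,.018).round(3)[:,:2].tolist())
for nm,(u,v),h,he,le in [("last1",(208.5,212.5),.056,.035,.096),("last2",(247.75,203),.062,.041,.114),("last3",(127.5,231.5),.068,.048,.132),("last4",(170,224.5),.074,.054,.150)]:
    u0,v0=int(u+.5),int(v+.5); w=V[v0-3:v0+4,u0-3:u0+4]; wt=np.clip(np.median(w)-w-15,0,None); yy,xx=np.mgrid[v0-3:v0+4,u0-3:u0+4]
    uv=((wt*xx).sum()/wt.sum(),(wt*yy).sum()/wt.sum()); o=ray(d,uv,h)[0]
    i=np.bincount(L[v0-8:v0+9,u0-6:u0+7].ravel())[1:].argmax()+1; vv,uu=np.where(L==i)
    G=ray(d,np.c_[uu,vv],0.02); # outline at ~20mm
    c=St[i]; toe=(uu[vv<=c[1]+1].mean(),c[1]-.5); heel=(uu[vv>=c[1]+c[3]-2].mean(),c[1]+c[3]-.5)
    T=ray(d,toe,.012)[0]; Hh=ray(d,heel,h*.3)[0]
    yaw=np.degrees(np.arctan2(T[1]-o[1],T[0]-o[0]))
    print(nm,"dot",o.round(4),"toe",T.round(3)[:2],"heel",Hh.round(3)[:2],"yaw",yaw.round(1),"dot-toe",np.hypot(*(T-o)[:2]).round(3),"exp",le-he,"dot-heel",np.hypot(*(Hh-o)[:2]).round(3),"exp",he)
E
```

```text
marks [[0.5238, -0.0983, 0.018], [0.371, -0.1781, 0.018], [0.5198, -0.1912, 0.018], [0.2476, -0.2498, 0.018], [0.2864, -0.2559, 0.018], [0.5264, -0.2859, 0.018], [0.3446, -0.2741, 0.018], [0.5286, -0.3806, 0.018]]
row yaw -0.9616690470030075 [-0.07979966 -0.01308493 -0.05861188 -0.00610011 -0.02992644  0.01175016
 -0.10650821]
[[445, 172], [291, 178], [294, 247], [452, 240]] [[0.636, -0.459], [0.629, -0.014], [0.432, -0.015], [0.438, -0.46]]
last1 dot [0.527  0.2149 0.056 ] toe [ 0.927 -0.419] heel [0.405 0.088] yaw -57.8 dot-toe 0.749 exp 0.061 dot-heel 0.176 exp 0.035
last2 dot [0.5517 0.1106 0.062 ] toe [ 0.927 -0.419] heel [0.405 0.088] yaw -54.7 dot-toe 0.649 exp 0.07300000000000001 dot-heel 0.148 exp 0.041
last3 dot [0.4806 0.4374 0.068 ] toe [ 0.927 -0.419] heel [0.405 0.088] yaw -62.5 dot-toe 0.966 exp 0.084 dot-heel 0.358 exp 0.048
last4 dot [0.4957 0.3212 0.074 ] toe [ 0.927 -0.419] heel [0.405 0.088] yaw -59.8 dot-toe 0.857 exp 0.096 dot-heel 0.251 exp 0.054
```

Run:
```python
from h import *
d=read_camera("top"); g=cv2.cvtColor(d["color"],cv2.COLOR_BGR2HSV); H,S,V=[g[...,i].astype(int) for i in range(3)]
P=pts(d); m=((H>10)&(H<28)&(S>50)&(V>140)&(P[...,2]>.004)).astype(np.uint8)
n,L,St,C=cv2.connectedComponentsWithStats(m)
for nm,(u0,v0),o,h,he,le in [("last1",(208,212),(.527,.2149),.056,.035,.096),("last2",(248,203),(.5517,.1106),.062,.041,.114),("last3",(127,231),(.4806,.4374),.068,.048,.132),("last4",(170,224),(.4957,.3212),.074,.054,.150)]:
    i=np.bincount(L[v0-8:v0+9,u0-5:u0+6].ravel())[1:].argmax()+1; c=St[i]; vv,uu=np.where(L==i)
    T=ray(d,(uu[vv<=c[1]+1].mean(),c[1]-.5),.012)[0][:2]; Hh=ray(d,(uu[vv>=c[1]+c[3]-2].mean(),c[1]+c[3]-.5),h*.3)[0][:2]
    D=T-o; print(nm,"toe",T.round(3),"heel",Hh.round(3),"yaw",np.degrees(np.arctan2(D[1],D[0])).round(1),"dot-toe",np.hypot(*D).round(3),le-he,"dot-heel",np.hypot(*(Hh-o)).round(3),he)
    q=P[L==i]; q=q[q[:,2]>h-.009]; r_=cv2.minAreaRect((q[:,:2]*1000).astype(np.float32)); print("   topblock",np.round(r_[0]),np.round(r_[1]),round(r_[2]),len(q),q.mean(0).round(4))
```

```text
last1 toe [0.591 0.211] heel [0.504 0.221] yaw -3.9 dot-toe 0.065 0.061 dot-heel 0.023 0.035
   topblock [528. 219.] [23. 51.] 81 136 [0.5273 0.2186 0.0534]
last2 toe [0.629 0.108] heel [0.524 0.111] yaw -1.7 dot-toe 0.078 0.07300000000000001 dot-heel 0.028 0.041
   topblock [551. 110.] [25. 59.] 89 187 [0.5495 0.1104 0.0595]
last3 toe [0.569 0.441] heel [0.445 0.439] yaw 2.6 dot-toe 0.088 0.084 dot-heel 0.036 0.048
   topblock [479. 437.] [67. 30.] 5 237 [0.479  0.436  0.0658]
last4 toe [0.595 0.341] heel [0.455 0.312] yaw 11.5 dot-toe 0.101 0.096 dot-heel 0.041 0.054
   topblock [493. 323.] [78. 34.] 11 304 [0.4943 0.3221 0.0715]
```

Call:
arm_command(
  series=[
    [[0.8,1,0,0,0,-0.5,0.35],[0.8,1,0,0,0,-0.5,0.35],[0.8,1,0,0,0,-0.5,0.35],[0.8,1,0,0,0,-0.5,0.35],[0.8,1,0,0,0,-0.5,0.35],[0.8,1,0,0,0,-0.5,0.35],[0.8,1,0,0,0,-0.5,0.35],[0.8,1,0,0,0,-0.5,0.35],[0.8,1,0,0,0,-0.5,0.35],[0.8,1,0,0,0,-0.5,0.35]],
  ],
)

```text
time: 1.03
position: [0.4, -0.3672, 0.2145]
tcp_rot: [[0.992, -0.127, -0.0], [-0.127, -0.992, 0.0], [-0.0, -0.0, -1.0]]
contact_force: [0.8, -0.6, -0.4]
opening: 0.0618
```

Call:
arm_command(
  series=[
    [[0.5,1,0,0,0,0,0.35],[0.5,1,0,0,0,0,0.35],[0.5,1,0,0,0,0,0.35],[0.5,1,0,0,0,0,0.35],[0.5,1,0,0,0,0,0.35],[0.5,1,0,0,0,0,0.35],[0.5,1,0,0,0,0,0.35],[0.5,1,0,0,0,0,0.35],[0.5,1,0,0,0,0,0.35],[0.5,1,0,0,0,0,0.35]],
  ],
)

```text
time: 1.87
position: [0.5246, -0.1173, 0.2145]
tcp_rot: [[0.992, -0.124, -0.0], [-0.124, -0.992, 0.0], [-0.0, -0.0, -1.0]]
contact_force: [-0.5, -0.2, -0.2]
opening: 0.0618
```

Call:
arm_command(
  series=[
    [[0,1,0,0,0,0,0.35],[0,1,0,0,0,0,0.35],[0,1,0,0,0,0,0.35],[0,1,0,0,0,0,0.35],[0,1,0,0,0,0,0.35],[0,1,0,0,0,0,0.35],[0,1,0,0,0,0,0.35],[0,1,0,0,0,0,0.35],[0,1,0,0,0,0,0.35],[0,1,0,0,0,0,0.35]],
  ],
)

```text
time: 2.7
position: [0.524, 0.1326, 0.2145]
tcp_rot: [[0.992, -0.124, -0.0], [-0.124, -0.992, -0.0], [-0.0, 0.0, -1.0]]
contact_force: [0.9, 0.4, -0.1]
opening: 0.0617
```

Call:
arm_command(
  series=[
    [[0.1,1,-0.5,0,0,0,0.35],[0,1,-0.5,0,0,0,0.35],[0,1,-0.5,0,0,0,0.35],[0,0.3,-1,0,0,0,0.35],[0,0,-1,0,0,0,0.35],[0,0,0,0,0,0,0.35]],
  ],
)

```text
time: 3.2
position: [0.5229, 0.2135, 0.1211]
tcp_rot: [[0.992, -0.123, -0.01], [-0.123, -0.992, -0.003], [-0.01, 0.004, -1.0]]
contact_force: [-0.7, -0.3, -1.3]
opening: 0.0615
```

Run:
```python
from h import *
a=read_camera("top")["color"]; b=read_camera("side")["color"]
f=lambda i,s:cv2.resize(i,(400,400),interpolation=cv2.INTER_CUBIC)
cv2.imwrite("pics/g1.png",np.hstack([f(a[160:260,160:260],4),f(b[130:230,230:330],4)]))
```

```text
(no output)
```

View pics/g1.png

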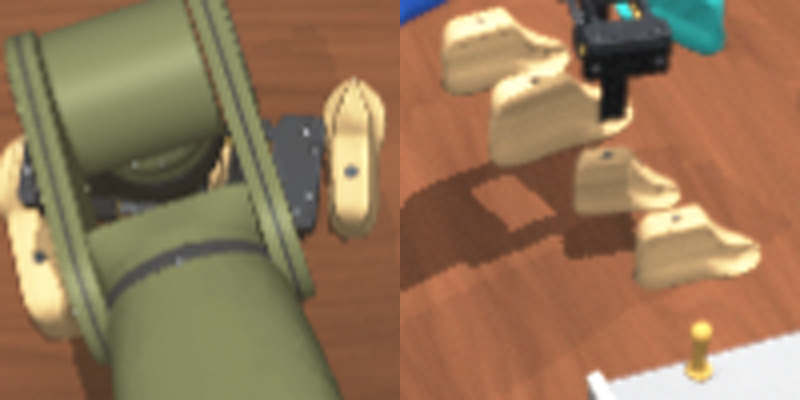

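Call:
arm_command(
  series=[
    [[0.1,0.05,-0.6,0,0,0,0.35],[0,0,-0.6,0,0,0,0.35],[0,0,-0.6,0,0,0,0.35],[0,0,-0.6,0,0,0,0.35],[0,0,-0.6,0,0,0,0.35],[0,0,-0.5,0,0,0,0.35],[0,0,-0.3,0,0,0,0.35],[0,0,0,0,0,0,0.35],[0,0,0,0,0,0,0.35]],
  ],
)

```text
time: 4.05
position: [0.5299, 0.215, 0.0328]
tcp_rot: [[0.992, -0.125, 0.001], [-0.125, -0.992, 0.0], [0.001, -0.0, -1.0]]
contact_force: [0.8, -0.8, -0.2]
opening: 0.0615
```

Call:
arm_command(
  series=[
    [[-0.15,0,-0.25,0,0,0,0.35],[0,0,0,0,0,0,1],[0,0,0,0,0,0,1],[0,0,0,0,0,0,1],[0,0,0,0,0,0,1],[0,0,0,0,0,0,1],[0,0,0,0,0,0,1],[0,0,0,0,0,0,1]],
  ],
)

```text
time: 4.72
position: [0.5258, 0.2152, 0.0261]
tcp_rot: [[0.992, -0.124, 0.0], [-0.124, -0.992, 0.0], [0.0, -0.0, -1.0]]
contact_force: [-1.5, -0.1, 0.3]
opening: 0.0226
```

Call:
arm_command(
  series=[
    [[0,0,0.5,0,0,0,1],[0,0,1,0,0,0,1],[0,-0.3,1,0,0,0,1],[0,-1,1,0,0,0,1],[0,-1,1,0,0,0.4,1],[0,-1,0.5,0,0,0.4,1],[0,-1,0,0,0,0.4,1],[0,-1,0,0,0,0.4,1],[0,-1,0,0,0,0,1],[0,-1,0,0,0,0,1]],
  ],
)

```text
time: 5.55
position: [0.5255, 0.0314, 0.1521]
tcp_rot: [[1.0, 0.015, 0.001], [0.015, -1.0, -0.0], [0.001, 0.0, -1.0]]
contact_force: [0.7, -0.8, -0.1]
opening: 0.023
```

Call:
arm_command(
  series=[
    [[-0.1,-1,0,0,0,0,1],[0,-1,0,0,0,0,1],[0,-1,0,0,0,0,1],[0,-1,0,0,0,0,1],[0,-0.9,0,0,0,0,1],[0,-0.3,0,0,0,0,1],[0,0,0,0,0,0,1],[0,0,0,0,0,0,1]],
  ],
)

```text
time: 6.22
position: [0.5231, -0.0972, 0.1513]
tcp_rot: [[1.0, 0.014, 0.0], [0.014, -1.0, 0.001], [0.0, -0.001, -1.0]]
contact_force: [-0.6, 0.7, -1.0]
opening: 0.0226
```

Run:
```python
from h import *
b=read_camera("side")["color"]
cv2.imwrite("pics/s1.png",cv2.resize(b[160:260,230:380],None,fx=4,fy=4,interpolation=cv2.INTER_CUBIC))
```

```text
(no output)
```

View pics/s1.png

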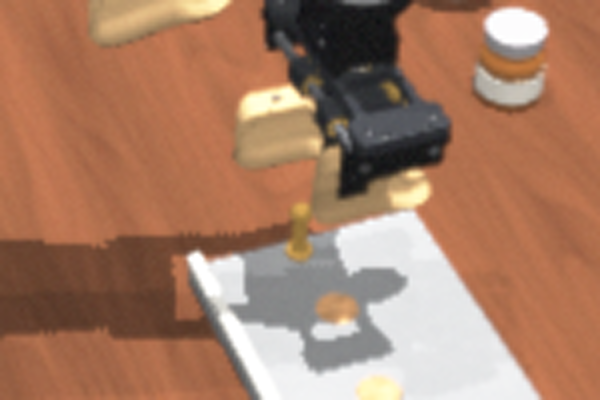

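Call:
arm_command(
  series=[
    [[0,-0.05,-0.8,0,0,0,1],[0,0,-0.8,0,0,0,1],[0,0,-0.8,0,0,0,1],[0,0,-0.8,0,0,0,1],[0,0,-0.5,0,0,0,1],[0,0,-0.3,0,0,0,1],[0,0,-0.15,0,0,0,1],[0,0,-0.1,0,0,0,1],[0,0,0,0,0,0,1],[0,0,0,0,0,0,1]],
  ],
)

```text
time: 7.1
position: [0.524, -0.0988, 0.0457]
tcp_rot: [[1.0, 0.015, 0.002], [0.015, -1.0, -0.0], [0.002, 0.0, -1.0]]
contact_force: [0.9, 0.4, 0.2]
opening: 0.0227
```

Call:
arm_command(
  series=[
    [[0,0,-0.06,0,0,0,1],[0,0,0,0,0,0,0.5],[0,0,0,0,0,0,0.45],[0,0,0,0,0,0,0.45],[0,0,0,0,0,0,0.45],[0,0,0.5,0,0,0,0.45],[0,0,1,0,0,0,0.45],[0,0,1,0,0,0,0.45],[0,0,1,0,0,0,0.45],[0,0,0.5,0,0,0,0.45]],
  ],
)

```text
time: 7.93
position: [0.525, -0.0992, 0.1478]
tcp_rot: [[1.0, 0.015, 0.006], [0.015, -1.0, -0.002], [0.006, 0.002, -1.0]]
contact_force: [1.1, -0.0, 0.9]
opening: 0.0522
```

Call:
arm_command(
  series=[
    [[0.1,1,0,0,0,0,0.35],[0.1,1,0,0,0,0,0.35],[0.1,1,0,0,0,0,0.35],[0.2,1,0,0,0,-0.3,0.35],[0.2,1,0,0,0,0,0.35],[0.2,1,0,0,0,0,0.35],[0.2,1,0,0,0,0,0.35],[0,1,0,0,0,0,0.35],[0,0.4,0,0,0,0,0.35],[0,0,0,0,0,0,0.35]],
  ],
)

```text
time: 8.77
position: [0.5504, 0.113, 0.1432]
tcp_rot: [[1.0, -0.008, -0.0], [-0.008, -1.0, 0.0], [-0.0, -0.0, -1.0]]
contact_force: [-0.3, 0.0, 0.5]
opening: 0.062
```

Run:
```python
from h import *
b=read_camera("side")["color"]; a=read_camera("top")["color"]
f=lambda i:cv2.resize(i,(400,400),interpolation=cv2.INTER_CUBIC)
cv2.imwrite("pics/s2.png",np.hstack([f(a[170:270,270:370]),f(b[160:260,260:360])]))
```

```text
(no output)
```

View pics/s2.png

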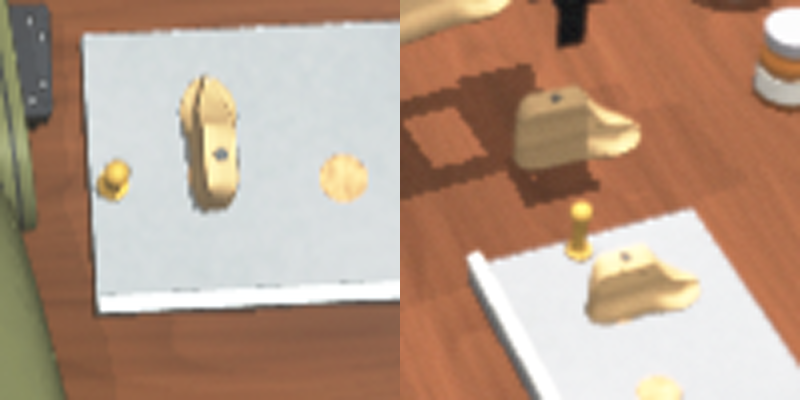

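Call:
arm_command(
  series=[
    [[0,-0.1,-0.8,0,0,0,0.35],[0,0,-0.8,0,0,0,0.35],[0,0,-0.8,0,0,0,0.35],[0,0,-0.8,0,0,0,0.35],[0,0,-0.8,0,0,0,0.35],[0,0,-0.4,0,0,0,0.35],[0,0,-0.1,0,0,0,0.35],[0,0,0,0,0,0,0.35]],
  ],
)

```text
time: 9.53
position: [0.5502, 0.108, 0.0301]
tcp_rot: [[1.0, -0.012, -0.001], [-0.012, -1.0, -0.0], [-0.001, 0.0, -1.0]]
contact_force: [-0.1, -0.3, -0.1]
opening: 0.0619
```

Call:
arm_command(
  series=[
    [[0,0,0,0,0,0,1],[0,0,0,0,0,0,1],[0,0,0,0,0,0,1],[0,0,0,0,0,0,1],[0,0,0,0,0,0,1],[0,0,0,0,0,0,1],[0,0,0,0,0,0,1]],
  ],
)

```text
time: 10.12
position: [0.5508, 0.109, 0.031]
tcp_rot: [[1.0, -0.011, 0.0], [-0.011, -1.0, 0.0], [0.0, -0.0, -1.0]]
contact_force: [-1.4, 1.4, 1.1]
opening: 0.026
```

Call:
arm_command(
  series=[
    [[0,0,0.5,0,0,0,1],[0,0,1,0,0,0,1],[0,-0.5,1,0,0,0,1],[0,-1,1,0,0,0,1],[-0.1,-1,1,0,0,0.3,1],[-0.2,-1,0.5,0,0,0,1],[-0.2,-1,0,0,0,0,1],[-0.2,-1,0,0,0,0,1],[-0.2,-1,0,0,0,0,1],[-0.2,-1,0,0,0,0,1]],
  ],
)

```text
time: 10.95
position: [0.5226, -0.0798, 0.1565]
tcp_rot: [[1.0, 0.015, 0.001], [0.015, -1.0, -0.0], [0.001, 0.0, -1.0]]
contact_force: [0.4, 0.7, -0.7]
opening: 0.0259
```

Call:
arm_command(
  series=[
    [[-0.1,-1,0,0,0,0,1],[-0.05,-1,0,0,0,0,1],[0,-1,0,0,0,0,1],[0,-1,0,0,0,0,1],[0,-0.5,0,0,0,0,1],[0,0,0,0,0,0,1],[0,0,0,0,0,0,1],[0,0,0,0,0,0,1]],
  ],
)

```text
time: 11.62
position: [0.5193, -0.1902, 0.1556]
tcp_rot: [[1.0, 0.016, -0.0], [0.016, -1.0, 0.001], [-0.0, -0.001, -1.0]]
contact_force: [0.1, -0.2, -1.3]
opening: 0.0259
```

Call:
arm_command(
  series=[
    [[0,0,-0.8,0,0,0,1],[0,0,-0.8,0,0,0,1],[0,0,-0.8,0,0,0,1],[0,0,-0.8,0,0,0,1],[0,0,-0.5,0,0,0,1],[0,0,-0.3,0,0,0,1],[0,0,-0.1,0,0,0,1],[0,0,0,0,0,0,1],[0,0,0,0,0,0,1]],
  ],
)

```text
time: 12.37
position: [0.5202, -0.1913, 0.0542]
tcp_rot: [[1.0, 0.015, 0.002], [0.015, -1.0, -0.001], [0.002, 0.001, -1.0]]
contact_force: [0.4, -0.4, -1.6]
opening: 0.0262
```

Call:
arm_command(
  series=[
    [[0,0,-0.1,0,0,0,1],[0,0,-0.08,0,0,0,1],[0,0,-0.04,0,0,0,1],[0,0,0,0,0,0,1],[0,0,0,0,0,0,1]],
  ],
)

```text
time: 12.78
position: [0.5202, -0.1916, 0.0491]
tcp_rot: [[1.0, 0.015, 0.002], [0.015, -1.0, -0.001], [0.002, 0.001, -1.0]]
contact_force: [-0.6, -0.1, 5.9]
opening: 0.0259
```

Call:
arm_command(
  series=[
    [[0,0,0,0,0,0,0.5],[0,0,0,0,0,0,0.45],[0,0,0,0,0,0,0.45],[0,0,0,0,0,0,0.45],[0,0,0.5,0,0,0,0.45],[0,0,1,0,0,0,0.45],[0,0,1,0,0,0,0.45],[0,0,1,0,0,0,0.45],[0,0.5,0.7,0,0,0,0.35],[0,1,0,0,0,0,0.35]],
  ],
)

```text
time: 13.62
position: [0.5224, -0.1561, 0.1591]
tcp_rot: [[1.0, 0.012, 0.009], [0.012, -1.0, -0.004], [0.009, 0.005, -1.0]]
contact_force: [0.2, 0.4, 0.7]
opening: 0.0596
```

Call:
arm_command(
  series=[
    [[0,1,0,0,0,0,0.35],[0,1,0,0,0,0,0.35],[0,1,0,0,0,0,0.35],[0,1,0,0,0,0,0.35],[0,1,0,0,0,0,0.35],[0,1,0,0,0,0,0.35],[0,1,0,0,0,0,0.35],[0,1,0,0,0,0,0.35],[0,1,0,0,0,0,0.35],[0,1,0,0,0,0,0.35]],
  ],
)

```text
time: 14.45
position: [0.5193, 0.0976, 0.1536]
tcp_rot: [[1.0, 0.015, 0.001], [0.015, -1.0, 0.0], [0.001, -0.0, -1.0]]
contact_force: [-0.5, 0.4, -1.1]
opening: 0.0616
```

Call:
arm_command(
  series=[
    [[-0.2,1,0,0,0,0.1,0.35],[-0.2,1,0,0,0,0.1,0.35],[-0.2,1,0,0,0,0.1,0.35],[-0.2,1,0,0,0,0.1,0.35],[-0.2,1,0,0,0,0.1,0.35],[-0.2,1,0,0,0,0.1,0.35],[-0.2,1,0,0,0,0,0.35],[-0.2,1,0,0,0,0,0.35],[0,1,0,0,0,0,0.35],[0,1,0,0,0,0,0.35]],
  ],
)

```text
time: 15.28
position: [0.479, 0.3477, 0.1537]
tcp_rot: [[0.998, 0.068, 0.001], [0.068, -0.998, 0.0], [0.001, -0.0, -1.0]]
contact_force: [0.5, 0.0, 0.5]
opening: 0.0618
```

Call:
arm_command(
  series=[
    [[0,1,0,0,0,0,0.35],[0,1,0,0,0,0,0.35],[0,1,0,0,0,0,0.35],[0,0.6,0,0,0,0,0.35],[0,0,0,0,0,0,0.35],[0,0,0,0,0,0,0.35]],
  ],
)

```text
time: 15.78
position: [0.4793, 0.4364, 0.1529]
tcp_rot: [[0.998, 0.068, 0.0], [0.068, -0.998, -0.001], [-0.0, 0.001, -1.0]]
contact_force: [0.9, -0.9, 0.1]
opening: 0.0616
```

Run:
```python
from h import *
b=read_camera("side")["color"]; a=read_camera("top")["color"]
f=lambda i:cv2.resize(i,(400,400),interpolation=cv2.INTER_CUBIC)
cv2.imwrite("pics/s3.png",np.hstack([f(a[165:265,280:380]),f(b[100:200,210:310])]))
```

```text
(no output)
```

View pics/s3.png

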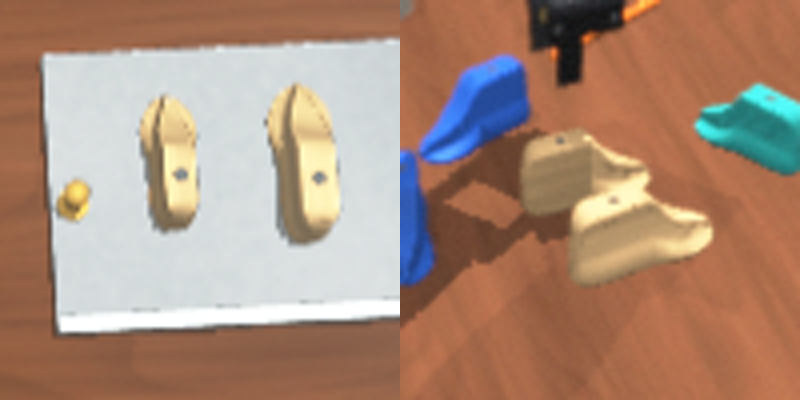

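Call:
arm_command(
  series=[
    [[0.05,0,-0.8,0,0,0,0.35],[0,0,-0.8,0,0,0,0.35],[0,0,-0.8,0,0,0,0.35],[0,0,-0.8,0,0,0,0.35],[0,0,-0.8,0,0,0,0.35],[0,0,-0.5,0,0,0,0.35],[0,0,-0.2,0,0,0,0.35],[0,0,0,0,0,0,0.35]],
  ],
)

```text
time: 16.55
position: [0.48, 0.435, 0.0338]
tcp_rot: [[0.998, 0.067, -0.002], [0.067, -0.998, -0.002], [-0.002, 0.002, -1.0]]
contact_force: [0.2, 0.0, -0.1]
opening: 0.0617
```

Call:
arm_command(
  series=[
    [[0,0,0,0,0,0,1],[0,0,0,0,0,0,1],[0,0,0,0,0,0,1],[0,0,0,0,0,0,1],[0,0,0,0,0,0,1],[0,0,0,0,0,0,1],[0,0,0,0,0,0,1]],
  ],
)

```text
time: 17.13
position: [0.4809, 0.4367, 0.0358]
tcp_rot: [[0.998, 0.068, 0.001], [0.068, -0.998, 0.001], [0.001, -0.001, -1.0]]
contact_force: [-0.4, 0.3, 1.8]
opening: 0.0295
```

Call:
arm_command(
  series=[
    [[0,0,0.5,0,0,0,1],[0,0,1,0,0,0,1],[0,0,1,0,0,0,1],[0,-0.4,1,0,0,0,1],[0,-1,1,0,0,0,1],[0,-1,0.5,0,0,0,1],[0,-1,0,0,0,0,1],[0.1,-1,0,0,0,0,1],[0.1,-1,0,0,0,0,1],[0.1,-1,0,0,0,0,1]],
  ],
)

```text
time: 17.97
position: [0.4877, 0.275, 0.1606]
tcp_rot: [[0.998, 0.068, -0.0], [0.068, -0.998, -0.0], [-0.0, 0.0, -1.0]]
contact_force: [1.1, 0.0, -2.0]
opening: 0.0294
```

Call:
arm_command(
  series=[
    [[0.1,-1,0,0,0,-0.1,1],[0.1,-1,0,0,0,-0.1,1],[0.1,-1,0,0,0,-0.1,1],[0.1,-1,0,0,0,-0.1,1],[0.1,-1,0,0,0,-0.1,1],[0.1,-1,0,0,0,-0.1,1],[0.1,-1,0,0,0,0,1],[0.1,-1,0,0,0,0,1],[0.1,-1,0,0,0,0,1],[0.1,-1,0,0,0,0,1]],
  ],
)

```text
time: 18.8
position: [0.5126, 0.0251, 0.1604]
tcp_rot: [[1.0, 0.015, -0.0], [0.015, -1.0, -0.0], [-0.0, 0.0, -1.0]]
contact_force: [0.9, -0.1, -2.0]
opening: 0.0298
```

Call:
arm_command(
  series=[
    [[0.1,-1,0,0,0,0,1],[0.1,-1,0,0,0,0,1],[0.1,-1,0,0,0,0,1],[0.1,-1,0,0,0,0,1],[0.1,-1,0,0,0,0,1],[0.1,-1,0,0,0,0,1],[0,-1,0,0,0,0,1],[0,-1,0,0,0,0,1],[0,-1,0,0,0,0,1],[0,-1,0,0,0,0,1]],
  ],
)

```text
time: 19.63
position: [0.5276, -0.2248, 0.1604]
tcp_rot: [[1.0, 0.015, -0.001], [0.015, -1.0, 0.0], [-0.001, -0.0, -1.0]]
contact_force: [0.4, 0.3, -2.2]
opening: 0.0297
```

Call:
arm_command(
  series=[
    [[0,-1,0,0,0,0,1],[0,-1,0,0,0,0,1],[0,-0.5,0,0,0,0,1],[0,0,0,0,0,0,1],[0,0,0,0,0,0,1],[0,0,0,0,0,0,1]],
  ],
)

```text
time: 20.13
position: [0.528, -0.2851, 0.16]
tcp_rot: [[1.0, 0.016, -0.001], [0.016, -1.0, 0.001], [-0.001, -0.001, -1.0]]
contact_force: [0.1, 0.5, -1.8]
opening: 0.0296
```

Call:
arm_command(
  series=[
    [[-0.05,-0.02,-0.8,0,0,0,1],[0,0,-0.8,0,0,0,1],[0,0,-0.8,0,0,0,1],[0,0,-0.8,0,0,0,1],[0,0,-0.5,0,0,0,1],[0,0,-0.3,0,0,0,1],[0,0,-0.1,0,0,0,1],[0,0,0,0,0,0,1],[0,0,0,0,0,0,1]],
  ],
)

```text
time: 20.88
position: [0.5277, -0.2869, 0.0589]
tcp_rot: [[1.0, 0.015, 0.002], [0.015, -1.0, -0.001], [0.002, 0.001, -1.0]]
contact_force: [-0.0, 0.1, -1.9]
opening: 0.0296
```

Call:
arm_command(
  series=[
    [[0,0,-0.05,0,0,0,1],[0,0,-0.05,0,0,0,1],[0,0,-0.04,0,0,0,1],[0,0,0,0,0,0,1],[0,0,0,0,0,0,1]],
  ],
)

```text
time: 21.3
position: [0.5269, -0.2867, 0.0543]
tcp_rot: [[1.0, 0.015, 0.0], [0.015, -1.0, -0.0], [0.0, 0.0, -1.0]]
contact_force: [-0.7, -0.9, -2.7]
opening: 0.0294
```

Call:
arm_command(
  series=[
    [[0,0,-0.04,0,0,0,1],[0,0,-0.04,0,0,0,1],[0,0,0,0,0,0,1]],
  ],
)

```text
time: 21.55
position: [0.5271, -0.2868, 0.0538]
tcp_rot: [[1.0, 0.015, -0.0], [0.015, -1.0, -0.0], [-0.0, 0.0, -1.0]]
contact_force: [-2.9, 2.8, 5.5]
opening: 0.0295
```

Call:
arm_command(
  series=[
    [[0,0,0,0,0,0,0.5],[0,0,0,0,0,0,0.4],[0,0,0,0,0,0,0.4],[0,0,0,0,0,0,0.4],[0,0,0.5,0,0,0,0.4],[0,0,1,0,0,0,0.4],[0,0,1,0,0,0,0.4],[0,0,1,0,0,0,0.4],[0,0.5,0.7,0,0,0,0.35],[0,1,0,0,0,0,0.35]],
  ],
)

```text
time: 22.38
position: [0.5297, -0.2522, 0.164]
tcp_rot: [[1.0, 0.012, 0.009], [0.012, -1.0, -0.006], [0.009, 0.006, -1.0]]
contact_force: [0.9, 0.4, 1.1]
opening: 0.061
```

Call:
arm_command(
  series=[
    [[0,1,0,0,0,0,0.35],[0,1,0,0,0,0,0.35],[0,1,0,0,0,0,0.35],[0,1,0,0,0,0,0.35],[0,1,0,0,0,0,0.35],[0,1,0,0,0,0,0.35],[0,1,0,0,0,0,0.35],[0,1,0,0,0,0,0.35],[0,1,0,0,0,0,0.35],[0,1,0,0,0,0,0.35]],
  ],
)

```text
time: 23.22
position: [0.5269, 0.002, 0.1583]
tcp_rot: [[1.0, 0.015, 0.001], [0.015, -1.0, -0.0], [0.001, 0.0, -1.0]]
contact_force: [-0.2, -0.7, -0.9]
opening: 0.0618
```

Call:
arm_command(
  series=[
    [[-0.2,1,0,0,0,0.3,0.35],[-0.2,1,0,0,0,0.3,0.35],[-0.2,1,0,0,0,0.3,0.35],[-0.2,1,0,0,0,0.3,0.35],[-0.2,1,0,0,0,0.3,0.35],[-0.2,1,0,0,0,0.3,0.35],[0,1,0,0,0,0.3,0.35],[0,1,0,0,0,0,0.35],[0,1,0,0,0,0,0.35],[0,1,0,0,0,0,0.35]],
  ],
)

```text
time: 24.05
position: [0.4969, 0.2522, 0.1583]
tcp_rot: [[0.98, 0.197, 0.001], [0.197, -0.98, 0.0], [0.001, -0.0, -1.0]]
contact_force: [-0.2, -0.3, -0.7]
opening: 0.0618
```

Call:
arm_command(
  series=[
    [[0,1,0,0,0,0,0.35],[0,1,0,0,0,0,0.35],[0,0.8,0,0,0,0,0.35],[0,0,0,0,0,0,0.35],[0,0,0,0,0,0,0.35],[0,0,0,0,0,0,0.35]],
  ],
)

```text
time: 24.55
position: [0.4969, 0.3204, 0.1575]
tcp_rot: [[0.98, 0.197, 0.0], [0.197, -0.98, -0.0], [0.0, 0.0, -1.0]]
contact_force: [0.3, 0.1, 0.8]
opening: 0.0618
```

Run:
```python
from h import *
b=read_camera("side")["color"]; a=read_camera("top")["color"]
f=lambda i:cv2.resize(i,(400,400),interpolation=cv2.INTER_CUBIC)
cv2.imwrite("pics/s4.png",np.hstack([f(a[155:275,300:420]),f(b[100:200,210:310])]))
```

```text
(no output)
```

View pics/s4.png

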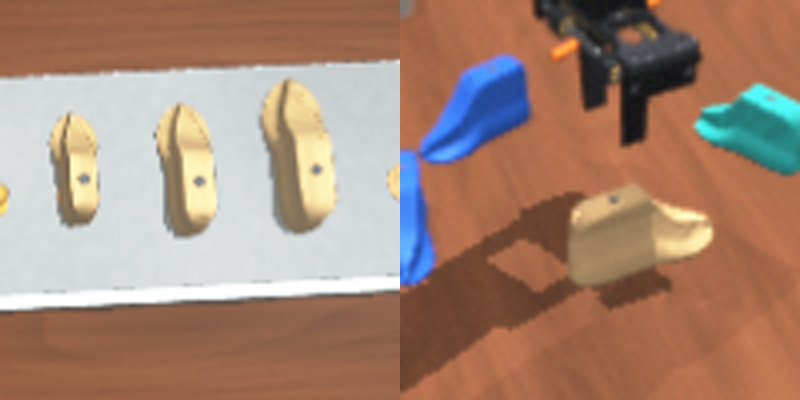

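Call:
arm_command(
  series=[
    [[-0.05,0.03,-0.8,0,0,0,0.35],[0,0,-0.8,0,0,0,0.35],[0,0,-0.8,0,0,0,0.35],[0,0,-0.8,0,0,0,0.35],[0,0,-0.8,0,0,0,0.35],[0,0,-0.5,0,0,0,0.35],[0,0,-0.3,0,0,0,0.35],[0,0,0,0,0,0,0.35]],
  ],
)

```text
time: 25.32
position: [0.4946, 0.3205, 0.0354]
tcp_rot: [[0.981, 0.196, -0.003], [0.196, -0.981, -0.002], [-0.003, 0.001, -1.0]]
contact_force: [-0.7, -0.7, -0.5]
opening: 0.062
```

Call:
arm_command(
  series=[
    [[0,0,0,0,0,0,1],[0,0,0,0,0,0,1],[0,0,0,0,0,0,1],[0,0,0,0,0,0,1],[0,0,0,0,0,0,1],[0,0,0,0,0,0,1],[0,0,0,0,0,0,1]],
  ],
)

```text
time: 25.9
position: [0.4961, 0.3219, 0.038]
tcp_rot: [[0.98, 0.197, 0.001], [0.197, -0.98, 0.001], [0.001, -0.0, -1.0]]
contact_force: [-0.9, -0.4, 3.6]
opening: 0.0328
```

Call:
arm_command(
  series=[
    [[0,0,0.5,0,0,0,1],[0,0,1,0,0,0,1],[0,0,1,0,0,0,1],[0,-0.4,1,0,0,0,1],[0,-1,1,0,0,0,1],[0,-1,0.5,0,0,0,1],[0,-1,0,0,0,-0.3,1],[0,-1,0,0,0,-0.3,1],[0,-1,0,0,0,-0.3,1],[0,-1,0,0,0,-0.3,1]],
  ],
)

```text
time: 26.73
position: [0.495, 0.1604, 0.1625]
tcp_rot: [[0.996, 0.093, -0.0], [0.093, -0.996, -0.0], [-0.0, 0.0, -1.0]]
contact_force: [-0.3, -0.4, -1.7]
opening: 0.0328
```

Call:
arm_command(
  series=[
    [[0.1,-1,0,0,0,-0.3,1],[0.1,-1,0,0,0,-0.3,1],[0.1,-1,0,0,0,-0.3,1],[0.1,-1,0,0,0,0,1],[0.1,-1,0,0,0,0,1],[0.1,-1,0,0,0,0,1],[0.1,-1,0,0,0,0,1],[0.1,-1,0,0,0,0,1],[0.1,-1,0,0,0,0,1],[0.1,-1,0,0,0,0,1]],
  ],
)

```text
time: 27.57
position: [0.5201, -0.0895, 0.1623]
tcp_rot: [[1.0, 0.015, -0.001], [0.015, -1.0, 0.0], [-0.001, -0.0, -1.0]]
contact_force: [-0.0, 0.3, -1.0]
opening: 0.033
```

Call:
arm_command(
  series=[
    [[0.1,-1,0,0,0,0,1],[0.1,-1,0,0,0,0,1],[0.1,-1,0,0,0,0,1],[0,-1,0,0,0,0,1],[0,-1,0,0,0,0,1],[0,-1,0,0,0,0,1],[0,-1,0,0,0,0,1],[0,-1,0,0,0,0,1],[0,-1,0,0,0,0,1],[0,-1,0,0,0,0,1]],
  ],
)

```text
time: 28.4
position: [0.5276, -0.3393, 0.1622]
tcp_rot: [[1.0, 0.015, -0.001], [0.015, -1.0, 0.001], [-0.001, -0.001, -1.0]]
contact_force: [-0.0, -0.0, -1.4]
opening: 0.0329
```

Call:
arm_command(
  series=[
    [[0,-1,0,0,0,0,1],[0,-0.7,0,0,0,0,1],[0,0,0,0,0,0,1],[0,0,0,0,0,0,1],[0,0,0,0,0,0,1]],
  ],
)

```text
time: 28.82
position: [0.528, -0.38, 0.1619]
tcp_rot: [[1.0, 0.015, -0.001], [0.015, -1.0, 0.001], [-0.001, -0.001, -1.0]]
contact_force: [0.0, 1.1, -2.3]
opening: 0.033
```

Target contact z ≈ 0.056.

Call:
arm_command(
  series=[
    [[0,0,-0.8,0,0,0,1],[0,0,-0.8,0,0,0,1],[0,0,-0.8,0,0,0,1],[0,0,-0.8,0,0,0,1],[0,0,-0.5,0,0,0,1],[0,0,-0.3,0,0,0,1],[0,0,-0.1,0,0,0,1],[0,0,0,0,0,0,1],[0,0,0,0,0,0,1]],
  ],
)

```text
time: 29.57
position: [0.5289, -0.3812, 0.061]
tcp_rot: [[1.0, 0.015, 0.002], [0.015, -1.0, -0.001], [0.001, 0.001, -1.0]]
contact_force: [1.2, -0.4, -1.8]
opening: 0.0333
```

Call:
arm_command(
  series=[
    [[0,0,-0.05,0,0,0,1],[0,0,-0.05,0,0,0,1],[0,0,-0.04,0,0,0,1],[0,0,0,0,0,0,1],[0,0,0,0,0,0,1]],
  ],
)

```text
time: 29.98
position: [0.5281, -0.3809, 0.0562]
tcp_rot: [[1.0, 0.015, 0.0], [0.015, -1.0, -0.0], [0.0, 0.0, -1.0]]
contact_force: [-0.7, -0.7, -1.8]
opening: 0.0331
```

Call:
arm_command(
  series=[
    [[0,0,-0.04,0,0,0,1],[0,0,-0.04,0,0,0,1],[0,0,0,0,0,0,1]],
  ],
)

```text
time: 30.23
position: [0.5284, -0.3813, 0.056]
tcp_rot: [[1.0, 0.015, 0.0], [0.015, -1.0, -0.0], [0.0, 0.0, -1.0]]
contact_force: [-3.5, -0.2, 5.8]
opening: 0.033
```

Call:
arm_command(
  series=[
    [[0,0,0,0,0,0,0.5],[0,0,0,0,0,0,0.4],[0,0,0,0,0,0,0.4],[0,0,0,0,0,0,0.4],[0,0,0.5,0,0,0,0.4],[0,0,1,0,0,0,0.4],[0,0,1,0,0,0,0.4],[0,0,1,0,0,0,0.4],[0,0,1,0,0,0,0.4],[0,0,1,0,0,0,0.4]],
  ],
)

```text
time: 31.07
position: [0.5281, -0.3809, 0.1939]
tcp_rot: [[1.0, 0.015, 0.001], [0.015, -1.0, -0.001], [0.001, 0.001, -1.0]]
contact_force: [-0.2, -0.1, -0.4]
opening: 0.057
```

Call:
arm_command(
  series=[
    [[-1,-0.8,0,0,0,0,0.4],[-1,-0.8,0,0,0,0,0.4],[-1,-0.8,0,0,0,0,0.4],[-1,-0.8,0,0,0,0,0.4],[-1,-0.8,0,0,0,0,0.4],[-1,-0.8,0,0,0,0,0.4],[-1,-0.8,0,0,0,0,0.4],[-1,-0.8,0,0,0,0,0.4],[-1,-0.8,0,0,0,0,0.4],[-1,-0.8,0,0,0,0,0.4]],
  ],
)

```text
time: 31.9
position: [0.2768, -0.5819, 0.1928]
tcp_rot: [[1.0, 0.015, 0.0], [0.015, -1.0, -0.001], [0.0, 0.001, -1.0]]
contact_force: [-0.4, 0.2, 0.4]
opening: 0.0568
```

Run:
```python
from h import *
d=read_camera("top"); a=d["color"]; b=read_camera("side")["color"]
f=lambda i:cv2.resize(i,(400,400),interpolation=cv2.INTER_CUBIC)
cv2.imwrite("pics/s5.png",np.hstack([f(a[130:290,290:450]),f(b[190:350,270:430])]))
V=cv2.cvtColor(a,cv2.COLOR_BGR2GRAY).astype(int)
M=np.array([[.5238,-.0983],[.5198,-.1912],[.5264,-.2859],[.5286,-.3806]])
P=pts(d)
for k,h in enumerate([.056,.062,.068,.074]):
    # predicted dot pixel from the mark, then dark-dot centroid
    W=np.array([*M[k],h+.018,1]); c=np.linalg.inv(np.array(d["cam_to_world"]))@W
    K=np.array([[d["fx"],0,d["cx"]],[0,d["fy"],d["cy"]],[0,0,1.]])
    p=cv2.projectPoints(np.array([[c[0],-c[1],-c[2]]]),np.zeros(3),np.zeros(3),K,np.array(d["dist"],float))[0].ravel()
    u,v=p.round().astype(int); w=V[v-4:v+5,u-3:u+4]; yy,xx=np.mgrid[v-4:v+5,u-3:u+4]; wt=np.clip(np.median(w)-w-30,0,None)
    o=ray(d,((wt*xx).sum()/wt.sum(),(wt*yy).sum()/wt.sum()),h+.018)[0]
    t=P[v-8:v+9,u-5:u+6].reshape(-1,3)
    print(k+1,"px",p.round(),"dot-mark mm",((o[:2]-M[k])*1000).round(1),"topz",np.nanpercentile(t[:,2],90).round(3),"exp",h+.018)
```

```text
1 px [325. 210.] dot-mark mm [ 3.7 -0.2] topz 0.076 exp 0.074
2 px [359. 210.] dot-mark mm [1.9 0.1] topz 0.082 exp 0.08
3 px [394. 206.] dot-mark mm [1.1 0. ] topz 0.088 exp 0.08600000000000001
4 px [429. 204.] dot-mark mm [0.3 0.2] topz 0.095 exp 0.092
```

View pics/s5.png

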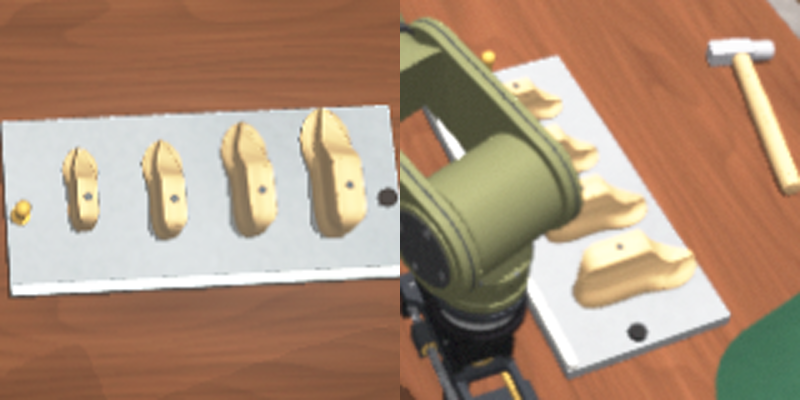

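```bash
python3 -c "
from h import *
print(r.finish_job()); s=monitor.sense(); print(s['time'],s['contact_force'])"
```

```text
the job is handed in; nothing more can be done
None
the job is handed in; nothing more can be done
```

All four lasts stand on the grey board in order of size: last1 is on mark1 next to the brass post, and last4 is on mark4 at the far end. Their heels are towards the lipped edge and their toes towards the plain edge. They are released and the arm is clear of the board. The job was handed in at about 32 s of the 112 s allowed.

- **Position:** in the top camera, each last's ankle dot is within 4 mm of its mark (3.7, 1.9, 1.1 and 0.3 mm, for last1 to last4). I took the dot as the origin. The distance from dot to toe agrees with that to about 5 mm. My quick heel measurement came out 12–13 mm short, which I put down to which part of the heel the camera sees.
- **Height:** the tops read 2–3 mm above what I expected, which is within the depth noise.
- **Direction and uprightness:** I did not measure these after release. The last pictures show all four upright and pointing across the board, and the gripper set each one down within about 0.1° of the board's direction.
- **Rest and contact:** I did not measure speed or finger contact. The force on the tool was near zero after it withdrew, and no grasp or placing needed redoing.

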